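# Run a housing into the shuttle drill jig

### The arm

A 7-joint arm with a two-finger parallel gripper is mounted at the origin on the work surface. World frame = base frame: x ahead of the robot, y to its left, z up, the work surface at z = 0. Lengths are in m, angles in rad, forces in N, time in s.
With the tool pointing down it reaches from about 0.4 to 0.875 m from the base axis. Payload 19.3 kg.
Tool frame: the origin (TCP) lies at the centre of the arm's flange, where the gripper is bolted on; the fingertips stand 173 mm ahead of it and the grasp point (between the pads) lies 155 mm ahead of it; z points along the fingers, y is the line along which they close (so a half turn about z gives the same grasp; the last joint's range is limited). The gripper opens to 85 mm and grips with 20 to 120 N. Pads are 22 mm wide; open, the fingers measure 114 mm over their backs; the gripper's body (76 mm by 85 mm) begins 54 mm behind the grasp point. The pads swing forward as they close: fully open they stand 13 mm farther back than shut.
Start: joints at [1.244, 0.521, -0.036, 1.599, 0.021, 1.021, -0.113], TCP at [0.159, -0.605, 0.405] pointing down, gripper open.
Joint ranges: [-2.91, 2.91], [-0.3, 2.13], [-1.5, 1.42], [0.17, 2.43], [-1.26, 4.41], [0.16, 1.93], [-2.52, 2.52]. Speed limits (rad/s): [1.89, 1.89, 2.39, 2.39, 3.01, 3.01, 3.01].

### API

Orientations are given as [roll, pitch, yaw] about the fixed x, y, z axes, in that order (R = Rz(yaw) Ry(pitch) Rx(roll)).
In Python, from workcell import bot, imaging, job gives the robot as it stands.
- The arm moves only by the tool carry_out, never from a script. Its argument "targets" is a list of rows, each a list of 3 entries, a list of its own where there are three numbers: the shift along the tool's x, y, z in units of 0.25 m (1.0 is 0.25 m), then the turn, a rotation vector about the tool's x, y, z in units of 180 degrees (1.0 is 180 degrees), then the opening, from 0 (shut) to 1 (fully open). In form: [[[tx, ty, tz], [wx, wy, wz], jaw], ...]. A call has 1 to 8 rows; each row shifts and turns the commanded pose from where the row before left it, along the tool's axes as they then stand; what a row does not reach is not made up. A row lasts 1/8 s, in which the tool goes at most 62.5 mm and 10.7 degrees, less where a joint would pass 70% of its speed; a pose out of reach is approached as far as the arm can. A call with a number of a shift or a turn outside -1 to 1 is refused whole. A call with a gripper value outside its range is refused whole. The fingers move at their own pace and stop on an object; "force" is the grip in N (left out, the last holds). Time passes only in rows, so rows that do not move let the fingers close. It gives the time, the measured TCP pose, the force and the opening at its end, in the units of the state.
- bot.observe(): the state, without advancing time (a new reading comes with each control period).
- imaging.grab_frame(name): name is "scene" or "top" or "wrist"; returns a dict with "pixels" (400x640x3 uint8, red, green, blue), "mtx" (3x3 intrinsics, pixels), "cam_to_world" (4x4, takes a point from camera to world coordinates); the wrist camera has in their place "mount" (4x4, takes a point from camera to tool coordinates, whose origin is the TCP and whose axes are the flange's). Camera axes: x right, y down, z forward; pixel columns grow to the right and rows downward; lengths in m; the calibration is good to about 2 mm. A picture is of the moment at which its call begins: read the wrist's pose just before it. There is no depth.
- job.job_done(): hands the job in, once; it reports no verdict.
The state is a dict: "clock": time; "qpos": joint angles; "qd": joint speeds; "joint_efforts": joint torques, N m; "position": TCP position; "tool_rot": TCP orientation; "force": force on the tool from outside, world axes, zero at the start; "moment": the same for the moment, N m; "grip_width": finger opening in m.
Only numpy, scipy, OpenCV 4.12 (cv2) and the standard library are available. Lean on these libraries where they do the work, as an engineer would, in place of code of your own. Each camera call takes 0.05 s, during which the arm holds its last target. There are 200 camera calls.

### The job

Get the drill jig ready for drilling: push the aluminium blank fully home against the end stop of its nest on the shuttle, then push the shuttle in until the sprung stop pin has snapped out behind it, and let go so that it comes back onto the pin and stays there with the blank under the drill bushing. Do not lift the blank or tip it, and leave the other things on the bench where they are.

Things in the scene. Friction and masses are not known exactly. Their poses are not given: they have to be found in the camera images.
- jig: the shuttle drill jig, bolted to the bench: grey base plate 330 x 170 x 15 mm with a sliding shuttle, a bridge with the drill bushing and a sprung stop pin. x = direction in which the shuttle is pushed in (away from the robot, within 0.4 rad of the bench's x), y left, z up. Origin on the bench under the shuttle's centre line; the base reaches from 125 mm before it to 205 mm beyond.
- shuttle (a joint): travel of the shuttle along the jig's x, m: 0 = fully out (start), 0.060 = held by the stop pin, 0.078 = hard end stop. A spring presses it out with 8 N at 0 to 12 N at 0.078; damping 110 N per m/s; riding over the pin (0.027 to 0.060) adds up to 4 N. Let go beyond about 0.061 it comes back to 0.060 and stays; let go earlier it returns to 0.
- stop_pin (a joint): how far the sprung stop pin at the jig's left side is pressed back, m: 0 = standing fully out (at rest, and when it holds the shuttle), 0.008 while the dog on the shuttle's edge rides over it. It moves by itself.
- nest_seat (a point): point on the shuttle where the blank's centre lies when it is fully home; axes as the jig's. It is 26 mm above the shuttle's top face, which is 42 mm above the bench. The nest is open to the robot's side: side walls 10 mm high, 59 mm apart, begin 44 mm before this point; the flat end stop, 24 mm high, stands 28 mm beyond it.
- push_face (a point): centre of the robot-side face of the shuttle's push plate, an upright plate 64 mm wide and 8 mm thick at the robot's end of the shuttle, top 86 mm above the bench. The point is 64 mm above the bench and 126.5 mm before nest_seat; axes as the jig's. Between this plate and the blank 60 mm or more are free.
- blank_mid (a point): centre (half-way up) of the blank, a loose turned aluminium housing, 56 mm in diameter up to 40 mm high, then a 40 mm neck up to 52 mm, no hole in its top, about 0.2 kg. It stands upright in the shuttle's nest, 10 to 22 mm short of the end stop.
- bushing (a point): mouth of the drill bushing, top centre of the jig's bridge, 121 mm above the bench, 60 mm beyond nest_seat's rest position. The bridge plate is 44 mm along the jig's x, 150 mm along y, its underside 100 mm and top 114 mm above the bench; the seated blank passes under it.
- drilled_a: one of two finished housings, same turned shape as the blank (56 mm wide, 52 mm high) with a 12 mm hole in its top; stands on the bench to the right of the jig. Origin at the centre of its underside. Leave alone.
- drilled_b: the other finished housing, as drilled_a. Leave alone.
- chuck_key: steel T-handled drill chuck key, about 95 mm long and 112 mm across the handle, 20 mm high, lying on the bench left of the jig's robot end. Leave alone.
- brush: chip brush lying on the bench to the left of the jig's rear half. Leave alone.
- wrench: steel wrench lying at the right of the bench. Leave alone.
- calipers: calipers, 230 mm long, lying at the left of the bench. Leave alone.
- oil: white cutting-oil bottle, 60 mm in diameter, 150 mm high, standing at the right of the bench. Leave alone.
Things that resemble listed ones, but are neither listed nor needed, are in the scene too. What is shaped like the part that bears blank_mid but orange is not meant.

How it is judged:
By the outcome, as a careful person would: the job done as asked, in the order asked, and still so for the second after the job is handed in, with the robot touching nothing.
It also fails if it takes over 51 s, if anything falls off the work surface, if the arm or the gripper's body presses on something with over 40 N, if the wrist force passes 120 N, or if a joint passes its speed limit or range.

## Working session

There is one attempt and no reset: what is moved stays moved. The work goes in short steps, Python scripts to look and compute and a tool call to move; the robot and the scene stay as the last step left them, time stands still between calls to the robot, and variables do not carry over. Pictures are saved under pics/ and viewed, on a budget of 10 in all, crops included, one or two more only if the job needs it, and the job is handed in when it is done.

Besides the shell and the picture viewer there is one more tool, called after "Request:" by a JSON object that holds its "name" and its "arguments", one argument or row to a line. carry_out: Moves the arm, as the interface text tells. Its arguments: {"type":"object","properties":{"targets":{"type":"array"},"force":{"type":"number"}},"required":["targets"]}

```bash
mkdir -p pics; python3 - <<'E'
from workcell import bot, imaging
import cv2,numpy as np
s=bot.observe(); print({k:np.round(v,3).tolist() for k,v in s.items()})
for n in ("top","scene"):
    f=imaging.grab_frame(n); cv2.imwrite(f"pics/{n}0.png",f["pixels"][:,:,::-1]); print(n,np.round(f["mtx"],1).tolist(),np.round(f["cam_to_world"],3).tolist())
f=imaging.grab_frame("wrist");print(np.round(f["mount"],3).tolist(), np.round(f["mtx"],1).tolist())
E
```

```text
{'clock': 0.0, 'qpos': [1.244, 0.522, -0.036, 1.6, 0.021, 1.021, -0.113], 'qd': [0.002, -0.001, -0.0, -0.002, 0.0, 0.001, 0.001], 'joint_efforts': [-0.004, -92.711, 1.978, -36.994, 0.018, 0.008, 0.0], 'position': [0.159, -0.604, 0.404], 'tool_rot': [-3.141, 0.0, 0.257], 'force': [0.089, 0.308, -0.604], 'moment': [-0.07, -0.009, 0.033], 'grip_width': 0.085}
top [[404.3, 0.0, 319.7], [0.0, 404.3, 203.4], [0.0, 0.0, 1.0]] [[-0.003, -0.985, 0.171, 0.367], [-1.0, 0.002, -0.007, 0.002], [0.007, -0.171, -0.985, 1.136], [0.0, 0.0, 0.0, 1.0]]
scene [[508.0, 0.0, 321.2], [0.0, 508.0, 210.1], [0.0, 0.0, 1.0]] [[-0.662, 0.649, -0.374, 1.105], [0.75, 0.576, -0.326, 0.489], [0.004, -0.496, -0.868, 1.32], [0.0, 0.0, 0.0, 1.0]]
[[-0.001, -0.958, -0.285, 0.073], [1.0, -0.001, -0.001, -0.0], [0.001, -0.285, 0.958, 0.031], [0.0, 0.0, 0.0, 1.0]] [[305.5, 0.0, 321.3], [0.0, 305.5, 200.1], [0.0, 0.0, 1.0]]
```

View pics/top0.png

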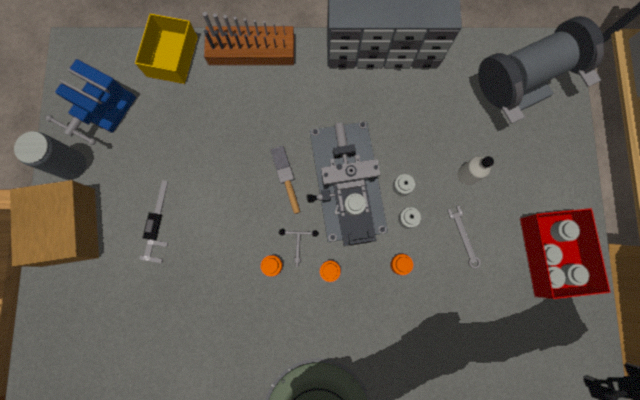

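View pics/scene0.png

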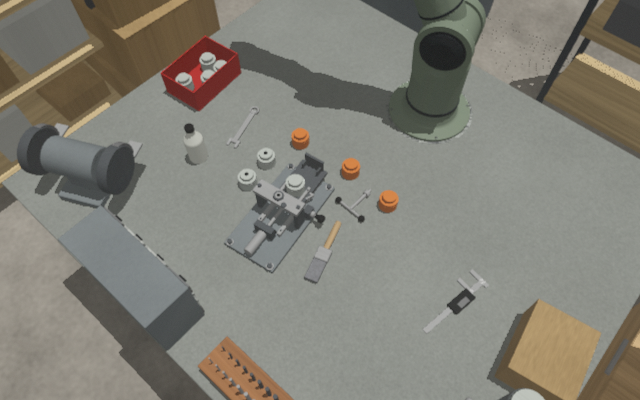

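Top view: the jig is around (350,185), with the silver blank in its nest at (355,203). Drilled housings with holes stand at (404,184) and (410,217). Orange look-alikes are at (271,265), (330,271) and (402,264), with more silver ones in the red box. The one meant is the holeless silver part in the nest at (355,203). I'll confirm it in an enlarged crop.

```bash
python3 - <<'E'
import cv2
a=cv2.imread("pics/top0.png")[115:255,270:430]
cv2.imwrite("pics/crop1.png",cv2.resize(a,None,fx=4.2,fy=4.2,interpolation=cv2.INTER_CUBIC))
E
```

```text
(no output)
```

View pics/crop1.png

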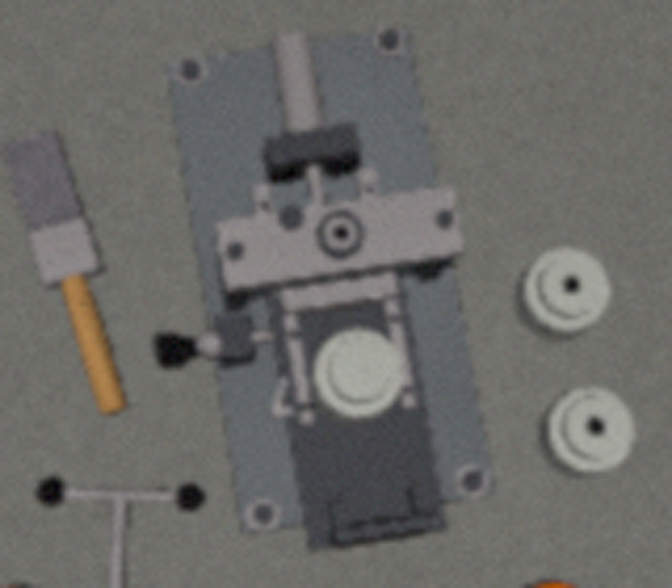

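The crop shows the blank at crop (356,371), with no hole and sitting in the nest between its side walls. The bushing is at (341,233), the push plate at about (375,525), and the base screws at (190,70), (390,40), (263,514) and (473,480).

```bash
cat > h.py <<'E'
import numpy as np
from scipy.spatial.transform import Rotation as R
from workcell import bot, imaging
def ray(px,K,T,z):
    d=T[:3,:3]@np.linalg.inv(K)@np.array([px[0],px[1],1.]); o=T[:3,3]; return o+d*(z-o[2])/d[2]
def tool(s):
    T=np.eye(4);T[:3,:3]=R.from_euler('xyz',s["tool_rot"]).as_matrix();T[:3,3]=s["position"];return T
def delta(p,rpy):
    "rows units needed from current pose to target"
    T=tool(bot.observe()); Rt=R.from_euler('xyz',rpy).as_matrix()
    return (T[:3,:3].T@(np.array(p)-T[:3,3])/.25).round(3), (R.from_matrix(T[:3,:3].T@Rt).as_rotvec()/np.pi).round(4)
E
python3 - <<'E'
from h import *
f=imaging.grab_frame("top");K,T=f["mtx"],f["cam_to_world"]
g=lambda c,z:ray((270+(c[0]+.5)/4.2-.5,115+(c[1]+.5)/4.2-.5),K,T,z)
sc=[g(c,.017) for c in [(190,70),(390,40),(263,514),(473,480)]]
d=sc[0]+sc[1]-sc[2]-sc[3]; yaw=np.arctan2(d[1],d[0]); e=sc[0]+sc[2]-sc[1]-sc[3]
print("yaw",yaw,np.arctan2(-e[0],e[1]),"centre",sum(sc)/4)
b=g((341,233),.121);bl=g((356,371),.094);print("bush",b,"blank",bl)
x=np.array([np.cos(yaw),np.sin(yaw)]);y=np.array([-x[1],x[0]])
seat=b[:2]-.06*x; print("seat",seat,"blank rel",(bl[:2]-seat)@x,(bl[:2]-seat)@y)
pf=seat-.1265*x; print("push",pf); m=g((378,520),.086)[:2]-seat; print(m@x,m@y)
c=sum(sc)[:2]/4-seat;print("basecentre rel",c@x,c@y)
print('rotate check',R.from_euler('xyz',[np.pi,0,yaw]).as_matrix().round(2).tolist())
E
```

```text
yaw 0.15591550616085628 0.15657187184506735 centre [ 0.63140008 -0.08601107  0.017     ]
bush [ 0.63081613 -0.08599667  0.121     ] blank [ 0.54921111 -0.09625777  0.094     ]
seat [ 0.57154394 -0.09531375] blank rel -0.022208519791652215 0.00253536828732188
push [ 0.44657841 -0.11495725]
-0.11531132304517919 0.004297083592986826
basecentre rel 0.06057463859851429 -0.00010490080907696196
rotate check [[0.99, 0.16, 0.0], [0.16, -0.99, -0.0], [0.0, 0.0, -1.0]]
```

```bash
python3 - <<'E'
from h import *
print(delta([.4885,-.1083,.36],[np.pi,0,.156]))
E
```

```text
(array([ 1.78 , -1.584,  0.178]), array([-0.0002,  0.    ,  0.0321]))
```

Request:
{"name": "carry_out", "arguments": {
  "targets": [
    [[0.11,-0.1,0],[0,0,0],0],
    [[0.11,-0.1,0],[0,0,0],0],
    [[0.11,-0.1,0],[0,0,0],0],
    [[0.11,-0.1,0],[0,0,0],0],
    [[0.11,-0.1,0.02],[0,0,0],0],
    [[0.11,-0.1,0.02],[0,0,0],0],
    [[0.11,-0.1,0.02],[0,0,0],0],
    [[0.11,-0.1,0.02],[0,0,0.032],0]
  ],
  "force": 40
}}

```text
clock: 1.2
position: [0.3211, -0.3542, 0.3846]
tool_rot: [-3.142, -0.0, 0.154]
force: [1.4, -0.4, 0.1]
grip_width: -0.0004
```

```bash
python3 - <<'E'
from h import *
print(delta([.4885,-.1083,.36],[np.pi,0,.156]), bot.observe()["position"])
E
```

```text
(array([ 0.813, -0.869,  0.098]), array([-0.    , -0.    , -0.0005])) [ 0.32113527 -0.35419973  0.38456949]
```

Request:
{"name": "carry_out", "arguments": {
  "targets": [
    [[0.11,-0.12,0.01],[0,0,0],0],
    [[0.11,-0.12,0.01],[0,0,0],0],
    [[0.11,-0.12,0.01],[0,0,0],0],
    [[0.11,-0.12,0.01],[0,0,0],0],
    [[0.11,-0.12,0.01],[0,0,0],0],
    [[0.11,-0.12,0.01],[0,0,0],0],
    [[0.1,-0.1,0.02],[0,0,0],0],
    [[0.03,-0.03,0.02],[0,0,0],0]
  ]
}}

```text
clock: 2.2
position: [0.4836, -0.1128, 0.3595]
tool_rot: [-3.141, -0.0, 0.159]
force: [0.4, -0.6, -0.6]
grip_width: -0.0001
```

```bash
python3 - <<'E'
from h import *
import cv2
s=bot.observe();f=imaging.grab_frame("wrist");s=bot.observe()
cv2.imwrite("pics/w1.png",f["pixels"][:,:,::-1])
print(delta([.4885,-.1083,.235],[np.pi,0,.156]), s["position"],s["force"])
T=tool(s)@f["mount"]
x=np.array([np.cos(.156),np.sin(.156)]);y=np.array([-x[1],x[0]]);seat=np.array([.5715,-.0953])
for n,r,z in [("seat94",0,.094),("blank",-.022,.094),("plate front top",-.1185,.086),("tip",None,None)]:
    p=np.append(seat+r*x,z) if r is not None else T[:3,3]*0+(tool(s)@[0,0,.173,1])[:3]
    c=f["mtx"]@(T[:3,:3].T@(p-T[:3,3])); print(n,(c[:2]/c[2]).round(1))
E
```

```text
(array([ 0.022, -0.014,  0.495]), array([-0.0003,  0.0001,  0.0008])) [ 0.48358088 -0.11274018  0.35884824] [ 0.25139175  2.25168948 -0.6875233 ]
seat94 [317.5  84.5]
blank [317.6 116.4]
plate front top [317.9 233.5]
tip [322.2 257.4]
```

View pics/w1.png

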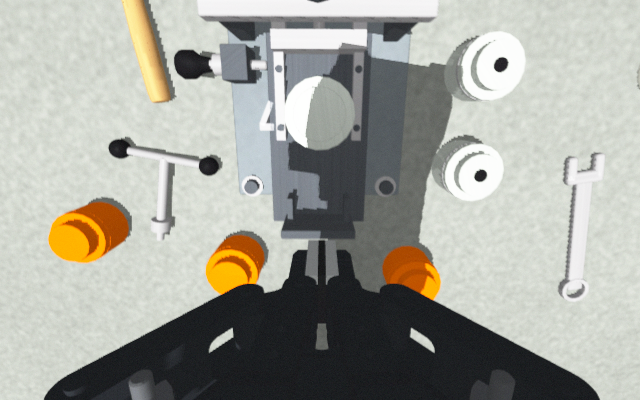

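The wrist view shows the blank's top at (320,110) and the push plate at (318,233), as predicted. The closed fingertips are at (322,250). The alignment is good, so I'm going down between the plate and the blank.

Request:
{"name": "carry_out", "arguments": {
  "targets": [
    [[0.022,-0.014,0],[0,0,0.001],0],
    [[0,0,0.1],[0,0,0],0],
    [[0,0,0.1],[0,0,0],0],
    [[0,0,0.1],[0,0,0],0],
    [[0,0,0.1],[0,0,0],0],
    [[0,0,0.06],[0,0,0],0],
    [[0,0,0.03],[0,0,0],0],
    [[0,0,0],[0,0,0],0]
  ]
}}

```text
clock: 3.25
position: [0.4877, -0.1104, 0.2373]
tool_rot: [3.142, 0.0, 0.153]
force: [-0.2, 0.3, 0.1]
grip_width: -0.0003
```

```bash
python3 - <<'E'
from h import *
import cv2
f=imaging.grab_frame("wrist");s=bot.observe()
cv2.imwrite("pics/w2.png",f["pixels"][:,:,::-1])
print(delta([.5715-.039*.988,-.0953-.039*.155,.235],[np.pi,0,.156]), s["position"],s["force"])
E
```

```text
(array([ 0.184, -0.008,  0.011]), array([ 0.0001, -0.0001, -0.001 ])) [ 0.48777883 -0.11035944  0.23763375] [-0.31626566  0.01949434  0.43235273]
```

View pics/w2.png

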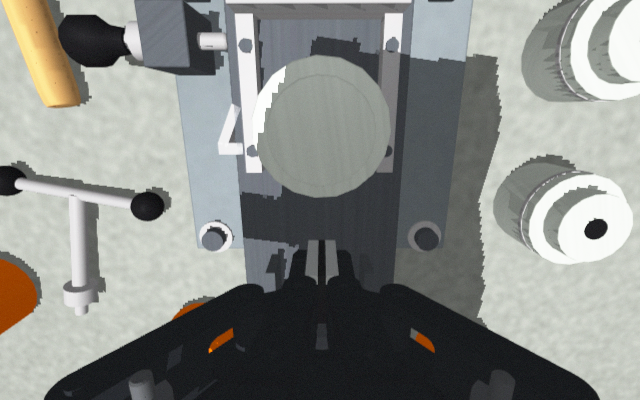

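The fingertips at (322,250) are down between the plate and the blank, whose lower edge is at (320,197), and nothing is touching. Now I'll push the blank slowly.

Request:
{"name": "carry_out", "arguments": {
  "targets": [
    [[0.02,-0.008,0.01],[0,0,0],0],
    [[0.02,0,0],[0,0,0],0],
    [[0.02,0,0],[0,0,0],0],
    [[0.02,0,0],[0,0,0],0],
    [[0.02,0,0],[0,0,0],0],
    [[0.02,0,0],[0,0,0],0],
    [[0.015,0,0],[0,0,0],0],
    [[0.015,0,0],[0,0,0],0]
  ]
}}

```text
clock: 4.3
position: [0.5245, -0.1025, 0.2346]
tool_rot: [-3.142, 0.0, 0.153]
force: [-1.6, 0.4, 2.4]
grip_width: 0.0002
```

Request:
{"name": "carry_out", "arguments": {
  "targets": [
    [[0.008,0,0],[0,0,0],0],
    [[0,0,0],[0,0,0],0]
  ]
}}

```text
clock: 4.55
position: [0.5266, -0.1022, 0.2347]
tool_rot: [-3.142, -0.0, 0.153]
force: [0.0, 0.7, -0.7]
grip_width: 0.0001
```

Request:
{"name": "carry_out", "arguments": {
  "targets": [
    [[0.008,0,0],[0,0,0],0],
    [[0.008,0,0],[0,0,0],0],
    [[0,0,0],[0,0,0],0]
  ]
}}

```text
clock: 4.92
position: [0.5305, -0.1016, 0.2347]
tool_rot: [3.142, -0.0, 0.153]
force: [-0.0, -0.1, -1.1]
grip_width: -0.0
```

```bash
python3 - <<'E'
from h import *
import cv2
fs=[]
for i in range(4): f=imaging.grab_frame("wrist"); fs.append(bot.observe()["force"])
print(np.mean(fs,0))
cv2.imwrite("pics/w3.png",f["pixels"][:,:,::-1])
E
```

```text
[ 0.03891855 -0.00160958 -0.33405182]
```

View pics/w3.png

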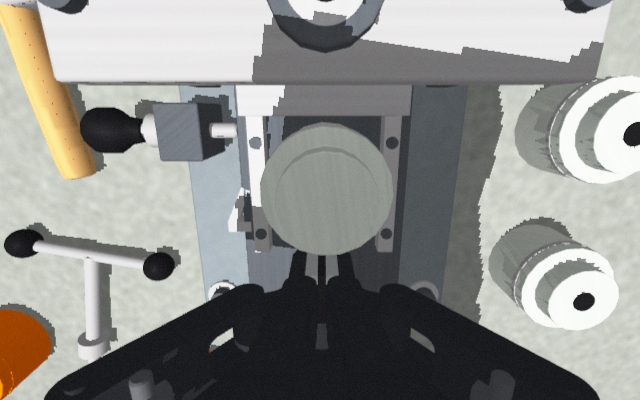

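The fingertips are at the blank's rear edge (322,255). The end-stop edge is at row 116 and the blank's front edge at row 123, so a few millimetres are left.

Request:
{"name": "carry_out", "arguments": {
  "targets": [
    [[0.006,0,0],[0,0,0],0],
    [[0.006,0,0],[0,0,0],0],
    [[0,0,0],[0,0,0],0]
  ]
}}

```text
clock: 5.5
position: [0.5334, -0.1012, 0.2347]
tool_rot: [3.142, -0.0, 0.153]
force: [-0.9, -0.2, 1.4]
grip_width: -0.0001
```

```bash
cat > m.py <<'E'
from h import *
fs=[]
for i in range(4): f=imaging.grab_frame("wrist"); s=bot.observe(); fs.append(s["force"])
print(np.mean(fs,0).round(2), s["position"].round(4) if hasattr(s["position"],'round') else s["position"])
T=tool(s)@f["mount"];K=f["mtx"]
x=np.array([np.cos(.156),np.sin(.156)]);seat=np.array([.5715,-.0953])
for n,px,z in (("stop",(322,116),.066),("blank",(322,123),.082)): print(n,(ray(px,K,T,z)[:2]-seat)@x)
E
python3 m.py
```

```text
[-1.04 -0.35  0.78] [ 0.5333 -0.1012  0.2347]
stop 0.03129755571480216
blank 0.029027641743250097
```

Request:
{"name": "carry_out", "arguments": {
  "targets": [
    [[0.004,0,0],[0,0,0],0],
    [[0.004,0,0],[0,0,0],0],
    [[0,0,0],[0,0,0],0]
  ]
}}

```text
clock: 6.08
position: [0.5348, -0.101, 0.2346]
tool_rot: [-3.142, 0.002, 0.153]
force: [-6.8, -0.4, 5.0]
grip_width: -0.0001
```

```bash
python3 m.py
```

```text
[-6.63 -1.07  4.7 ] [ 0.5348 -0.101   0.2346]
stop 0.032533889487576025
blank 0.030293040611506877
```

Contact with the end stop is firm at 6.6 N, below the shuttle's 8 N preload. I'm backing off and checking.

Request:
{"name": "carry_out", "arguments": {
  "targets": [
    [[-0.01,0,0],[0,0,0],0],
    [[-0.03,0,0],[0,0,0],0],
    [[-0.06,0,0],[0,0,0],0],
    [[-0.08,0,0],[0,0,0],0],
    [[0,0,-0.06],[0,0,0],0],
    [[0,0,-0.12],[0,0,0],0],
    [[0,0,-0.12],[0,0,0],0],
    [[0,0,0],[0,0,0],0]
  ]
}}

```text
clock: 7.28
position: [0.4912, -0.1078, 0.3121]
tool_rot: [3.14, -0.004, 0.153]
force: [-0.1, 0.5, -0.1]
grip_width: -0.0001
```

```bash
python3 - <<'E'
from h import *
import cv2
f=imaging.grab_frame("wrist");s=bot.observe()
cv2.imwrite("pics/w4.png",cv2.resize(f["pixels"][0:200,180:460,::-1],None,fx=2.8,fy=2.8))
T=tool(s)@f["mount"]
x=np.array([np.cos(.156),np.sin(.156)]);seat=np.array([.5715,-.0953])
for r,z in [(0,.094),(-.02,.094),(.02,.094),(.028,.066),(-.044,.052)]:
    p=np.append(seat+r*x,z); c=f["mtx"]@(T[:3,:3].T@(p-T[:3,3])); c=c[:2]/c[2]; print(r,z,((c-[180,0])*2.8).round())
print(delta(list(seat-.160*x)+[.30],[np.pi,0,.156]),s["position"],s["force"])
E
```

```text
0 0.094 [396. 263.]
-0.02 0.094 [396. 363.]
0.02 0.094 [396. 157.]
0.028 0.066 [396. 139.]
-0.044 0.052 [397. 445.]
(array([-0.314,  0.002,  0.043]), array([ 0.0002, -0.0008, -0.001 ])) [ 0.49087441 -0.10784079  0.31087352] [ 0.91587825  0.43145762 -0.13228186]
```

View pics/w4.png

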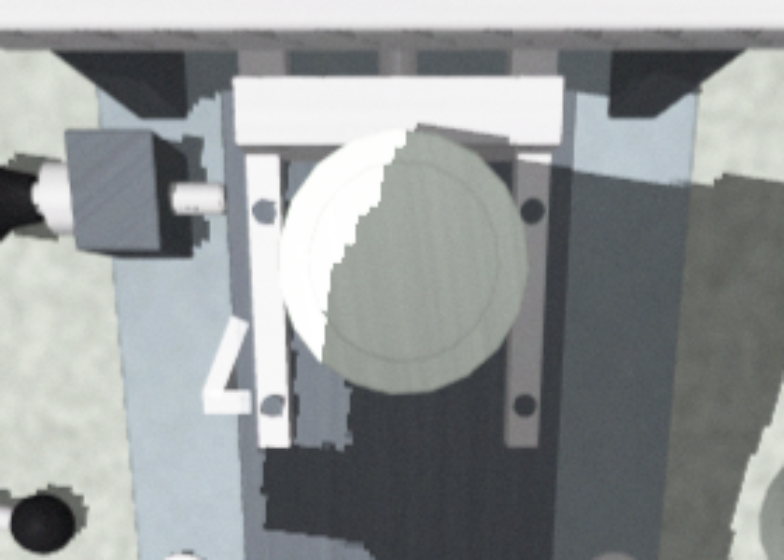

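Blank neck centre is at (403,262) against a seated prediction of (396,263), and it touches the end stop at row ~145, so it is home. The shuttle has not moved. Now I'll go behind the push plate.

Request:
{"name": "carry_out", "arguments": {
  "targets": [
    [[-0.1,0,0],[0,0,0],0],
    [[-0.11,0,0],[0,0,0],0],
    [[-0.1,0,0],[0,-0.001,-0.001],0],
    [[0,0,0.1],[0,0,0],0],
    [[0,0,0.1],[0,0,0],0],
    [[0,0,0.1],[0,0,0],0],
    [[0,0,0.04],[0,0,0],0],
    [[0,0,0],[0,0,0],0]
  ]
}}

```text
clock: 8.32
position: [0.4138, -0.1195, 0.2243]
tool_rot: [-3.141, 0.004, 0.156]
force: [0.1, 0.6, 0.2]
grip_width: 0.0002
```

```bash
python3 - <<'E'
from h import *
x=np.array([np.cos(.156),np.sin(.156)]);seat=np.array([.5715,-.0953])
s=bot.observe()
print(delta(list(seat-.1375*x)+[.225],[np.pi,0,.156]),s["position"],s["force"])
E
```

```text
(array([ 0.088,  0.003, -0.003]), array([-0.0002,  0.0014,  0.0001])) [ 0.41376961 -0.11947017  0.22433522] [0.13517551 0.55144489 0.15260804]
```

Request:
{"name": "carry_out", "arguments": {
  "targets": [
    [[0.02,0.003,0],[0,0,0],0],
    [[0.02,0,0],[0,0,0],0],
    [[0.02,0,0],[0,0,0],0],
    [[0.02,0,0],[0,0,0],0],
    [[0.01,0,0],[0,0,0],0],
    [[0.01,0,0],[0,0,0],0],
    [[0.01,0,0],[0,0,0],0],
    [[0,0,0],[0,0,0],0]
  ]
}}

```text
clock: 9.32
position: [0.4403, -0.1162, 0.2244]
tool_rot: [-3.141, 0.006, 0.156]
force: [-7.2, -1.0, 5.9]
grip_width: -0.0002
```

Request:
{"name": "carry_out", "arguments": {
  "targets": [
    [[0.02,0,0],[0,0,0],0],
    [[0.025,0,0],[0,0,0],0],
    [[0.025,0,0],[0,0,0],0],
    [[0.025,0,0],[0,0,0],0],
    [[0.025,0,0],[0,0,0],0],
    [[0.025,0,0],[0,0,0],0],
    [[0.025,0,0],[0,0,0],0],
    [[0.02,0,0],[0,0,0],0]
  ]
}}

```text
clock: 10.32
position: [0.4857, -0.1092, 0.224]
tool_rot: [-3.141, 0.011, 0.155]
force: [-23.6, -2.3, 16.0]
grip_width: 0.0003
```

Request:
{"name": "carry_out", "arguments": {
  "targets": [
    [[0.02,0,0],[0,0,0],0],
    [[0.02,0,0],[0,0,0],0],
    [[0.015,0,0],[0,0,0],0],
    [[0.015,0,0],[0,0,0],0],
    [[0.01,0,0],[0,0,0],0],
    [[0,0,0],[0,0,0],0]
  ]
}}

```text
clock: 11.08
position: [0.5066, -0.1059, 0.224]
tool_rot: [-3.141, 0.007, 0.156]
force: [-11.1, -2.5, 6.8]
grip_width: -0.0001
```

```bash
python3 - <<'E'
from h import *
import cv2
f=imaging.grab_frame("top");s=bot.observe()
f2=imaging.grab_frame("wrist")
a=cv2.resize(f["pixels"][125:240,280:420,::-1],None,fx=2.8,fy=2.8); b=f2["pixels"][0:322,120:520,::-1]
cv2.imwrite("pics/c5.png",np.hstack([a,b[:a.shape[0]]]))
print(s["position"],s["force"])
E
```

```text
[ 0.50656495 -0.10591375  0.22402397] [-10.70991997  -1.74087037   5.7118828 ]
```

View pics/c5.png

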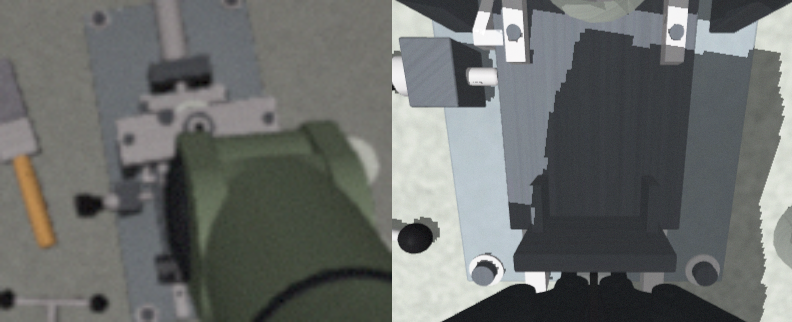

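The right half (wrist view) shows the dog at (487,40), clear beyond the pin at (483,76), which stands out again. Force has dropped to the spring's 11 N. I'm letting it back slowly.

Request:
{"name": "carry_out", "arguments": {
  "targets": [
    [[-0.01,0,0],[0,0,0],0],
    [[-0.01,0,0],[0,0,0],0],
    [[-0.01,0,0],[0,0,0],0],
    [[-0.01,0,0],[0,0,0],0],
    [[-0.01,0,0],[0,0,0],0],
    [[-0.02,0,0],[0,0,0],0],
    [[-0.02,0,0],[0,0,0],0],
    [[0,0,0],[0,0,0],0]
  ]
}}

```text
clock: 12.18
position: [0.4853, -0.1091, 0.2245]
tool_rot: [-3.142, 0.003, 0.156]
force: [0.3, 0.0, 0.6]
grip_width: -0.0002
```

No force after backing off 22 mm, so the pin is holding the shuttle. I'm clearing away for the final look.

Request:
{"name": "carry_out", "arguments": {
  "targets": [
    [[-0.08,0,0],[0,0,0],0],
    [[-0.08,0,-0.02],[0,0,0],0],
    [[0,0,-0.1],[0,0,0],0],
    [[0,0,-0.1],[0,0,0],0],
    [[0,0,-0.1],[0,0,0],0],
    [[0,0,-0.1],[0,0,0],0],
    [[0,0,-0.05],[0,0,0],0],
    [[0,0,0],[0,0,0],0]
  ]
}}

```text
clock: 13.18
position: [0.4467, -0.1153, 0.3424]
tool_rot: [3.141, 0.002, 0.156]
force: [0.3, -0.7, -1.1]
grip_width: -0.0
```

```bash
python3 - <<'E'
from h import *
import cv2
f=imaging.grab_frame("scene");s=bot.observe()
f2=imaging.grab_frame("wrist")
a=cv2.resize(f["pixels"][140:280,210:350,::-1],None,fx=2.85,fy=2.85); b=f2["pixels"][:,120:520,::-1]
cv2.imwrite("pics/c6.png",np.hstack([a,b[:a.shape[0]]]))
T=tool(s)@f2["mount"]
x=np.array([np.cos(.156),np.sin(.156)]);seat=np.array([.5715,-.0953])
for n,r,z in [("plate front at .060",-.1265+.06,.086),("blank seated",.06-.028,.082)]:
    p=np.append(seat+r*x,z); c=f2["mtx"]@(T[:3,:3].T@(p-T[:3,3])); print(n,(c[:2]/c[2]+[279,0]).round())
print(s["position"],s["force"])
E
```

```text
plate front at .060 [601. 126.]
blank seated [600. -34.]
[ 0.44644293 -0.11521977  0.34173701] [ 0.09704559 -0.88237348 -0.01761924]
```

View pics/c6.png

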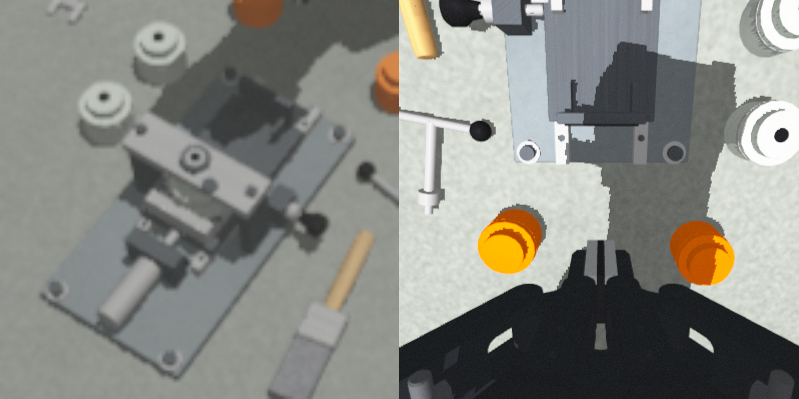

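The push plate sits at row ~124 against 126 predicted for 0.060, so the shuttle is held. Neighbouring parts have not moved. One last look at the blank's rear edge.

Request:
{"name": "carry_out", "arguments": {
  "targets": [
    [[0.1,0,0],[0,0,0],0],
    [[0.1,0,0],[0,0,0],0],
    [[0,0,0],[0,0,0],0],
    [[0,0,0],[0,0,0],0]
  ]
}}

```text
clock: 13.78
position: [0.4953, -0.1075, 0.3411]
tool_rot: [-3.141, 0.005, 0.156]
force: [-0.3, -0.2, -0.3]
grip_width: 0.0001
```

```bash
python3 - <<'E'
from h import *
import cv2
f2=imaging.grab_frame("wrist");s=bot.observe()
cv2.imwrite("pics/w7.png",cv2.resize(f2["pixels"][0:200,180:460,::-1],None,fx=2.8,fy=2.8))
T=tool(s)@f2["mount"]
x=np.array([np.cos(.156),np.sin(.156)]);seat=np.array([.5715,-.0953])
for n,r,z in [("plate face",-.1265+.06,.086),("shoulder rear seated",.032,.082),("5 short",.027,.082),("wall ends",.016,.052),("bridge edge",.038,.114)]:
    p=np.append(seat+r*x,z); c=f2["mtx"]@(T[:3,:3].T@(p-T[:3,3])); print(n,((c[:2]/c[2]-[180,0])*2.8).round())
print(s["force"])
E
```

```text
plate face [397. 540.]
shoulder rear seated [396. 143.]
5 short [396. 166.]
wall ends [397. 225.]
bridge edge [396.  84.]
[ 0.25729956  0.02975527 -0.10586745]
```

View pics/w7.png

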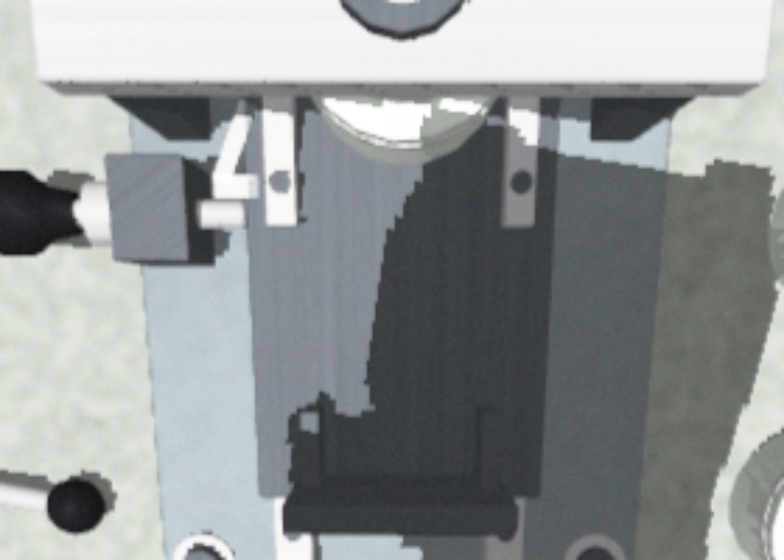

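The rear shoulder edge is at row ~146 against 143 predicted when seated (166 would be 5 mm short); the rows down to 163 are the blank's side face. The dog rests at the pin at (225,190–210), and the plate is at row ~535 against 540. All good, so I'm handing it in.

```bash
python3 -c "
from workcell import job; print(job.job_done())"
```

```text
the job is handed in; nothing more can be done
None
```

The jig is ready for drilling and I have handed the job in, at about 14 s of the 51 s allowed. No verdict is reported back.

- **Blank:** I pushed it with closed fingers until it met the end stop at about 6.6 N, below the 8 N that would start the shuttle moving. The wrist picture then showed it home.
- **Shuttle:** I pushed it in by its plate until the dog had passed the pin, with a highest reading of about 24 N along the push (29 N total), then let it back slowly.

**Last checks:**
- The force was zero after backing off, and the robot was touching nothing.
- The push plate agreed with 0.060 travel to within about 2 mm, and the dog was on the pin.
- The blank's rear edge agreed with fully home to within about 1 mm. It is partly hidden under the bridge, so I could not see it against the end stop after the push.
- The neighbouring parts in view (both drilled housings, the brush and the chuck key) looked unmoved. I did not recheck the wrench, calipers or oil bottle after the moves, but the arm did not go near them.

An upward force of up to about 16 N appeared on the tool while pushing. I took it for friction at the pads and did not look into it further.

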